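Brush out the pewter tankard in its tilted drying rack

ROBOT

A 6-joint arm with a two-finger parallel gripper is mounted at the origin on the work surface. World frame = base frame: x ahead of the robot, y to its left, z up, the work surface at z = 0. Lengths are in m, angles in rad, forces in N, time in s.
With the tool pointing down it reaches from about 0.275 to 0.85 m from the base axis. Payload 5.2 kg.
Tool frame: the origin (TCP) lies midway between the tips of the shut fingers; the grasp point (between the pads) lies 19 mm behind it; z points along the fingers, y is the line along which they close (so a half turn about z gives the same grasp; the last joint's range is limited). The gripper opens to 85 mm and grips with 20 to 120 N. Pads are 22 mm wide; open, the fingers measure 114 mm over their backs; the gripper's body (76 mm by 85 mm) begins 54 mm behind the grasp point. The pads swing forward as they close: fully open they stand 13 mm farther back than shut.
Start: joints at [1.011, 0.259, 1.535, -0, 1.348, -0.203], TCP at [0.192, 0.515, 0.231] pointing down, gripper open.
Joint ranges: [-3.14, 3.14], [-0.91, 2.08], [0.19, 2.58], [-1.22, 4.36], [0.22, 2.71], [-3.12, 3.12]. Speed limits (rad/s): [2.57, 2.57, 3.14, 3.14, 3.14, 3.14].

INTERFACE

Orientations are given as a unit quaternion [x, y, z, w].
In Python, from cell import state, grab_frame, camera_params, close_job, recognise, tip_of gives the robot as it stands.
- The arm moves only by the tool drive_tool, never from a script. Its argument "series" is a list that holds one entry, the list of rows, each a list of 5 numbers: the opening, from 0 (shut) to 1 (fully open), then the shift along the world's x, y, z in m, then the turn about the world's z in degrees. In form: [[[gripper, dx, dy, dz, turn], ...]]. A call has 1 to 10 rows; each row shifts and turns the commanded pose from where the row before left it; what a row does not reach is not made up. A row lasts 1/8 s, in which the tool goes at most 62.5 mm and 10.7 degrees, less where a joint would pass 70% of its speed; a pose out of reach is approached as far as the arm can. A call with a gripper value outside its range is refused whole. The fingers move at their own pace and stop on an object; "squeeze" is the grip in N (left out, the last holds). Time passes only in rows, so rows that do not move let the fingers close. It gives the time, the measured TCP pose, the force, the opening and the grip force at its end, in the units of the state.
- state(): the state, without advancing time (a new reading comes with each control period).
- grab_frame(name): name is "side" or "top" or "wrist"; returns the picture (420x560x3 uint8, red, green, blue); there is no depth.
- camera_params(name): a dict with "intrinsics" (3x3 intrinsics, pixels), "origin" and "orientation" of the camera in the world; the wrist camera has in their place "T_tool_cam" (4x4, takes a point from camera to tool coordinates, whose origin is the TCP and whose axes are the flange's). Camera axes: x right, y down, z forward; pixel columns grow to the right and rows downward; lengths in m; the calibration is good to about 2 mm. A picture is of the moment at which its call begins: read the wrist's pose just before it. camera_params takes no time and is no camera call.
- close_job(): hands the job in; it is judged then, once.
Trained networks look in the newest picture that a camera, given by its name, has taken for a name from the list of things; names that differ only in an ending like _2 or _b are one class to them, and where a whole thing is asked for, a point or a joint stands for the part that bears it (a point fixed in the world has none). Each returns a list of dicts, best first, with "conf" (0 to 1); they miss things now and then, are a little off and sometimes report something else, mostly with a low value. They report only what shows in the picture. A call takes as long as a camera call. They do not tell look-alikes from the thing itself.
- recognise(camera, target): "uv" ([column, row] in pixels, amid what is visible of it).
- tip_of(camera, target): "uv" ([column, row] in pixels: a listed point, or the origin of a listed thing).
The state is a dict: "time": time; "q": joint angles; "qd": joint speeds; "joint_torque": joint torques, N m; "tool_pos": TCP position; "ee_rot": TCP orientation; "wrist_force": force on the tool from outside, world axes, zero at the start; "wrist_torque": the same for the moment, N m; "gripper_width": finger opening in m; "grip_force": force on a finger pad.
Only numpy, scipy, OpenCV 4.12 (cv2) and the standard library are available. Lean on these libraries where they do the work, as an engineer would, in place of code of your own. Each camera call takes 0.05 s, during which the arm holds its last target. There are 200 camera calls.

TASK

Take the long brush out of the stoneware pot and brush out the pewter tankard where it leans in its rack: three full strokes, each going down along the tankard's slant until the brush touches the inside bottom, then back up until at least half of the bristle head shows out of the mouth. Then stand the brush upright in the pot again, bristles down on the pot's floor, and let go of it there. Press gently, never let the brush drop, and leave the snuffbox, glasses and cigar box where they are.

Things in the scene. Friction and masses are not known exactly. Their poses are not given: they have to be found in the camera images.
- brush: Loose bottle brush, 200 mm long, 130 g, standing bristles down in the pot. Origin: centre of the lower (bristle) end; z runs up along it. Stiff straw-coloured round bristle head 48 mm across from z = 0 to 70 mm; brass ferrule 24 mm across to 85 mm; round wooden handle 18 mm across to 200 mm. Grip it near z = 165 mm, fingers pointing along the brush, to stay clear of the tankard's mouth.
- tankard: Pewter tankard, fixed in a dark wooden rack (110 mm wide), leaning 36 degrees from vertical, mouth roughly towards the robot. Origin: centre of its underside; z along its axis out of the mouth. Outer diameter 74 to 82 mm, height 106 mm. Inside 66 mm across and 100 mm deep (bottom at z = 6 mm, mouth at z = 106 mm). Handle on its +x (upper) side, reaching 79 mm from the axis.
- pot: White stoneware pot, fixed to the table, round, outer diameter 76 mm, 60 mm high, wall 6 mm, floor 8 mm thick, so inside 62 mm in diameter. Origin: centre of its underside; z up. The brush stands in it.
- snuffbox: Lidded tin snuffbox, loose, 88 x 63 x 28 mm, origin at the centre of its underside. Bystander.
- glasses: Folded horn-rimmed reading glasses lying flat, loose, 140 mm wide along y, 47 mm along x, 13 mm high, origin at table level between the lenses. Bystander.
- cigarbox: Cedar cigar box with a brass clasp, shut, loose, 114 x 174 x 57 mm, origin at the centre of its underside. Bystander.
Things that resemble listed ones, but are neither listed nor needed, are in the scene too. There is more than one size of the brush; the one meant has the size given above.

How it is judged:
By the outcome, as a careful person would: the job done as asked, in the order asked, and still so for the second after the job is handed in, with the robot touching nothing.
It also fails if it takes over 72 s, if anything falls off the work surface, if the arm or the gripper's body presses on something with over 40 N, if the wrist force passes 120 N, or if a joint passes its speed limit or range.

## Working session

There is one attempt and no reset: what is moved stays moved. The work goes in short steps, Python scripts to look and compute and a tool call to move; the robot and the scene stay as the last step left them, time stands still between calls to the robot, and variables do not carry over. Pictures are saved under pics/ and viewed, at most 10 in all, crops included, and the job is handed in when it is done.

Besides the shell and the picture viewer there is one more tool, called after "Request:" as name(argument=value, ...), one argument or row to a line, values as JSON. drive_tool: Moves the arm, as the interface text tells. Its arguments: {"type":"object","properties":{"series":{"type":"array","items":{"type":"array","items":{"type":"array","items":{"type":"number"}}}},"squeeze":{"type":"number"}},"required":["series"]}

```bash
mkdir -p pics
cat > h.py <<'E'
import numpy as np, cv2
from scipy.spatial.transform import Rotation as R
from cell import *
def cam(n):
    p=camera_params(n); K=np.array(p["intrinsics"])
    if "T_tool_cam" in p:
        s=state(); T=np.eye(4); T[:3,:3]=R.from_quat(s["ee_rot"]).as_matrix(); T[:3,3]=s["tool_pos"]
        T=T@np.array(p["T_tool_cam"]); return K,T[:3,:3],T[:3,3]
    o=np.array(p["orientation"]); M=R.from_quat(o).as_matrix() if o.size==4 else o.reshape(3,3)
    return K,M,np.array(p["origin"])
def ray(c,uv):
    K,M,o=c; d=M@np.linalg.solve(K,[uv[0],uv[1],1]); return o,d/np.linalg.norm(d)
def atz(c,uv,z):
    o,d=ray(c,uv); return o+d*(z-o[2])/d[2]
def tri(rs):
    A=sum(np.eye(3)-np.outer(d,d) for o,d in rs); b=sum((np.eye(3)-np.outer(d,d))@o for o,d in rs)
    X=np.linalg.solve(A,b); return X,[np.linalg.norm((np.eye(3)-np.outer(d,d))@(X-o)) for o,d in rs]
def proj(c,X):
    K,M,o=c; p=K@(M.T@(np.array(X)-o)); return p[:2]/p[2]
def snap(n,f):
    c=cam(n); im=grab_frame(n); cv2.imwrite("pics/"+f,cv2.cvtColor(im,cv2.COLOR_RGB2BGR)); return c
E
python3 - <<'E'
from h import *
np.set_printoptions(precision=4,suppress=True)
for n in ("side","top"):
    c=snap(n,n+"0.png"); print(n,c[2],c[1][:,2])
    for t in ("brush","tankard","pot"):
        for f in (recognise,tip_of):
            print(t,f.__name__,[(np.round(d["uv"]).tolist(),round(d["conf"],2)) for d in f(n,t)])
print(state())
E
```

```text
side [0.4031 0.5306 0.4763] [ 0.2911 -0.7678 -0.5708]
brush call [([294.0, 311.0], 0.96), ([132.0, 268.0], 0.67), ([215.0, 285.0], 0.66)]
brush call [([292.0, 360.0], 0.87), ([150.0, 316.0], 0.87), ([222.0, 327.0], 0.8)]
tankard call [([308.0, 137.0], 0.88)]
tankard call []
pot call [([223.0, 327.0], 0.82)]
pot call [([222.0, 326.0], 0.91)]
top [ 0.4908 -0.0037  0.9697] [ 0.1516 -0.0117 -0.9884]
brush call [([136.0, 156.0], 0.87), ([137.0, 292.0], 0.73), ([145.0, 224.0], 0.67)]
brush call [([151.0, 170.0], 0.85)]
tankard call [([421.0, 207.0], 0.58)]
tankard call [([410.0, 193.0], 0.68)]
pot call [([164.0, 237.0], 0.94)]
pot call [([156.0, 230.0], 0.59)]
{'time': 0.7, 'q': array([ 1.0112,  0.2586,  1.535 ,  0.    ,  1.348 , -0.2028]), 'qd': array([ 0.0008, -0.    ,  0.0006,  0.0014, -0.0005,  0.0011]), 'joint_torque': array([  0.0008, -44.5791, -29.0839,  -0.0001,   0.0007,  -0.    ]), 'tool_pos': array([0.1921, 0.5154, 0.2313]), 'ee_rot': array([0.1775, 0.9841, 0.    , 0.    ]), 'wrist_force': array([0.3549, 0.394 , 1.6305]), 'wrist_torque': array([-0.0181, -0.0118,  0.0224]), 'grip_force': 0.0, 'gripper_width': 0.08540447426789109}
```

```bash
python3 -c "
import cv2,numpy as np
cv2.imwrite('pics/both0.png',cv2.imread('pics/side0.png'))"; ls pics
```

```text
both0.png
side0.png
top0.png
```

View pics/side0.png

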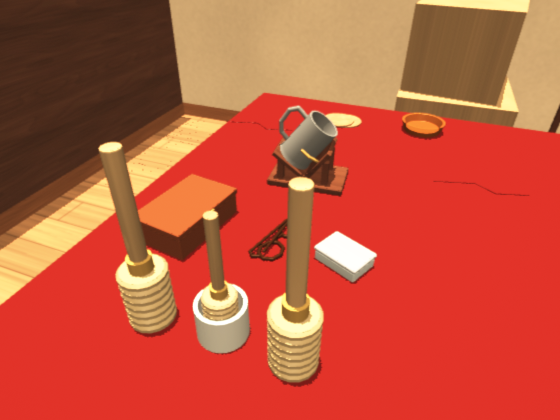

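View pics/top0.png

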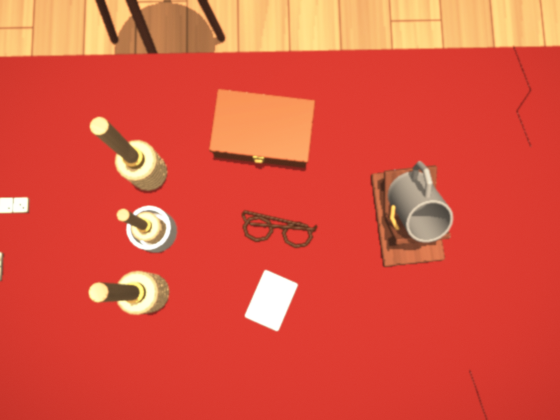

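The side view has the pot with the short brush at (222,325), a larger brush on either side of it, and the tankard in its rack at about (308,150). In the top view the pot is at (152,229) and the tankard mouth is at about (430,222). I'll zoom in on the tankard in both views.

Run:
```python
from h import *
np.set_printoptions(precision=4,suppress=True)
s,t=cam("side"),cam("top")
A=cv2.imread('pics/side0.png')[95:195,260:360];B=cv2.imread('pics/top0.png')[155:275,360:480]
C=cv2.imread('pics/top0.png')[190:270,105:185]
f=lambda a,k:cv2.resize(a,(k,k),interpolation=cv2.INTER_CUBIC)
cv2.imwrite('pics/z.png',np.hstack([f(A,400),f(B,400)]))
print("pot base",atz(s,(222,326),0),atz(t,(156,230),0), atz(t,(152,229),.06))
print("brush top",tri([ray(s,(212,216)),ray(t,(124,215))]))
print("mouth",tri([ray(s,(320,127)),ray(t,(430,222))]))
for n,u in(("L",(144,166)),("R",(144,293))): print(n,atz(t,u,.05))
print("tops",tri([ray(s,(118,148)),ray(t,(100,127))]),tri([ray(s,(301,184)),ray(t,(99,292))]))
for n,p in (("cb",(263,127)),("gl",(279,229)),("sn",(272,299))): print(n,atz(t,p,.03))
```

```text
pot base [0.6111 0.2072 0.    ] [0.6099 0.215  0.    ] [0.6044 0.2083 0.06  ]
brush top (array([0.6057, 0.2139, 0.2052]), [np.float64(0.001771482520963888), np.float64(0.0017714825209636795)])
mouth (array([ 0.5996, -0.2448,  0.128 ]), [np.float64(0.002989247769127769), np.float64(0.0029892477691277385)])
L [0.7168 0.2259 0.05  ]
R [0.4974 0.2227 0.05  ]
tops (array([0.7115, 0.2254, 0.2779]), [np.float64(0.004069815557377483), np.float64(0.004069815557377349)]) (array([0.4976, 0.2232, 0.2781]), [np.float64(0.0009096381481999629), np.float64(0.000909638148199976)])
cb [0.7891 0.0173 0.03  ]
gl [ 0.6029 -0.0072  0.03  ]
sn [0.4819 0.0077 0.03  ]
```

View pics/z.png

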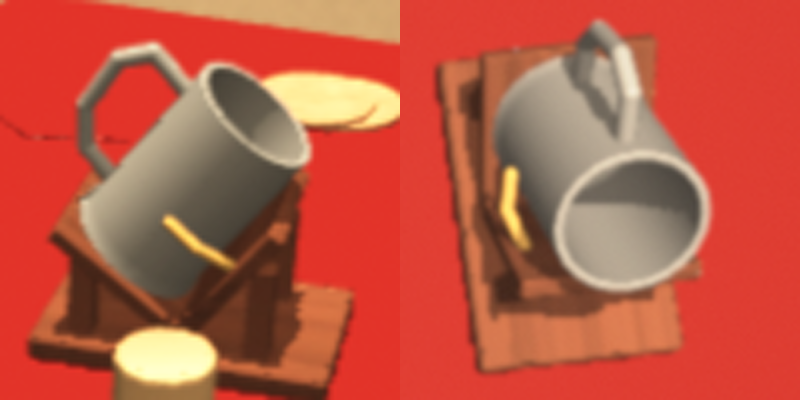

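Run:
```python
from h import *
from scipy.optimize import least_squares
np.set_printoptions(precision=4,suppress=True)
s,t=cam("side"),cam("top")
S=lambda p:np.array(p)*.25+[260,95]; T=lambda p:(np.array(p)-[400,0])*.3+[360,155]
obs=[(t,T(p)) for p in [(553,225),(710,205),(640,150),(622,290)]]+[(s,S(p)) for p in [(207,68),(306,162),(275,92),(235,135)]]
for e in [((482,371),(680,350)),((438,65),(655,38))]:
    a,b=[atz(t,T(p),.012) for p in e]; d=b-a; print("rack",a,b,np.degrees(np.arctan2(d[1],d[0])))
tilt=np.radians(36)
def frame(az):
    a=np.array([np.sin(tilt)*np.cos(az),np.sin(tilt)*np.sin(az),np.cos(tilt)])
    h=np.array([-np.sin(az),np.cos(az),0]); return a,h,np.cross(h,a)
def res(p,full=True):
    O=p[:3]; a,h,u=frame(p[3]); r=[]
    th=np.linspace(0,2*np.pi,181); C=O+.106*a+.041*(np.cos(th)[:,None]*h+np.sin(th)[:,None]*u)
    for c,q in obs:
        P=np.array([proj(c,X) for X in C]); D=P-q; i=np.argmin((D**2).sum(1)); tg=P[(i+1)%181]-P[i-1]; tg/=np.linalg.norm(tg)
        r.append(D[i]@[-tg[1],tg[0]])
    r+=list((proj(s,O)-S((128,250)))*.5); r+=list((proj(t,O)-[410,193])*.15)
    return np.array(r)
for az0 in(180,200):
    f=least_squares(res,[.66,-.23,.04,np.radians(az0)],x_scale=[.01,.01,.01,.1],diff_step=1e-3)
    print(f.x[:3],np.degrees(f.x[3]),f.cost,f.fun,"mouth",f.x[:3]+.106*frame(f.x[3])[0])
```

```text
rack [ 0.534  -0.1929  0.012 ] [ 0.5426 -0.2992  0.012 ] -85.39053794186803
rack [ 0.7008 -0.1777  0.012 ] [ 0.7132 -0.2974  0.012 ] -84.09844531085908
[ 0.6568 -0.2281  0.0507] 193.30166308755838 11.96497621527133 [-1.2274 -1.6122 -2.0654 -2.3725 -1.6095 -1.1431  2.2707 -0.4996  0.2287
  0.2905 -0.6911  0.1122] mouth [ 0.5962 -0.2424  0.1364]
[ 0.6569 -0.2284  0.0506] 193.03702989869365 11.964144343048709 [-1.2512 -1.6395 -2.0377 -2.3809 -1.5902 -1.1493  2.252  -0.5816  0.2404
  0.2814 -0.6672  0.1092] mouth [ 0.5962 -0.2425  0.1363]
```

```bash
cat > fit.py <<'E'
from h import *
from scipy.optimize import least_squares
np.set_printoptions(precision=4,suppress=True)
s,t=cam("side"),cam("top")
S=lambda p:np.array(p)*.25+[260,95]; T=lambda p:(np.array(p)-[400,0])*.3+[360,155]
tilt=np.radians(36)
def frame(az):
    a=np.array([np.sin(tilt)*np.cos(az),np.sin(tilt)*np.sin(az),np.cos(tilt)])
    h=np.array([-np.sin(az),np.cos(az),0]); return a,h,np.cross(h,a)
obs=[(t,T(p)) for p in [(553,225),(710,205),(640,150),(622,290)]]+[(s,S(p)) for p in [(207,68),(306,162),(275,92),(235,135)]]
def circ(M,az,r):
    a,h,u=frame(az); th=np.linspace(0,2*np.pi,181); return M+r*(np.cos(th)[:,None]*h+np.sin(th)[:,None]*u)
def res(p,az=None):
    M=p[:3]; C=circ(M,p[3] if az is None else az,p[4]); r=[]
    for c,q in obs:
        P=np.array([proj(c,X) for X in C]); D=P-q; i=np.argmin((D**2).sum(1)); tg=P[(i+1)%181]-P[i-1]; tg/=np.linalg.norm(tg)
        r.append(np.cross(tg,D[i])*1.)
    return np.array(r)
E
python3 -W ignore - <<'E'
from fit import *
for az in (180,185,190,195,200):
    f=least_squares(lambda p:res(np.r_[p[:3],0,p[3]],np.radians(az)),[.6,-.24,.136,.041],x_scale=.01,diff_step=1e-3)
    M=f.x[:3]; O=M-.106*frame(np.radians(az))[0]; print(az,M,f.x[3],f.cost,f.fun,"O",O,proj(s,O)-S((128,250)),proj(t,O))
# overlay best two
im=cv2.imread('pics/top0.png'); 
E
```

```text
180 [ 0.5952 -0.2419  0.1383] 0.03664229791930573 2.141207080589635 [ 0.3041 -0.0527  1.013  -0.3425 -1.1197  0.5413 -0.0211 -1.2233] O [ 0.6575 -0.2419  0.0526] [ 2.1903 -2.8727] [413.5408 192.9633]
185 [ 0.5954 -0.2419  0.1381] 0.03706638506960202 1.764612753964251 [ 0.3507  0.05    0.6859 -0.5334 -1.2266  0.353   0.8205 -0.5887] O [ 0.6574 -0.2364  0.0523] [ 1.4419 -1.7372] [410.383  193.1163]
190 [ 0.5956 -0.2418  0.1379] 0.037547068628029964 2.639456839373561 [ 0.4311  0.2132  0.2203 -0.7356 -1.2634  0.1792  1.6808  0.068 ] O [ 0.6569 -0.231   0.0522] [ 0.8533 -0.5929] [407.2686 193.4798]
195 [ 0.5958 -0.2417  0.1381] 0.03805408724064568 4.922321727705886 [ 0.5647  0.4496 -0.3439 -0.9721 -1.2103  0.0359  2.4635  0.8517] O [ 0.656  -0.2256  0.0524] [0.4566 0.467 ] [404.2156 194.0687]
200 [ 0.596  -0.2416  0.1385] 0.03855149689116775 8.93463241496257 [ 0.7987  0.7376 -0.9398 -1.2677 -1.0249 -0.0712  3.165   1.7676] O [ 0.6546 -0.2203  0.0528] [0.2893 1.4563] [401.2797 194.9159]
```

Request:
drive_tool(
  series=[
    [[0.7, 0, 0, 0.06, 0], [0.7, 0, 0, 0.06, 6], [0.7, 0.04, -0.03, 0.01, 6], [0.7, 0.047, -0.034, 0, 6], [0.7, 0.047, -0.034, 0, 6], [0.7, 0.047, -0.034, 0, 2.4], [0.7, 0.047, -0.034, 0, 0], [0.7, 0.047, -0.034, 0, 0], [0.7, 0.047, -0.034, 0, 0], [0.7, 0.047, -0.034, 0, 0]],
  ],
  squeeze=20,
)

```text
time: 1.95
tool_pos: [0.5625, 0.2461, 0.3614]
ee_rot: [-0.052, 0.999, 0.0, 0.0]
wrist_force: [0.6, 0.9, 0.4]
gripper_width: 0.0597
grip_force: 0.0
```

Request:
drive_tool(
  series=[
    [[0.7, 0.045, -0.035, 0, 0], [0.7, 0, 0, 0, 0], [0.7, 0, 0, 0, 0]],
  ],
)

```text
time: 2.33
tool_pos: [0.6059, 0.2124, 0.3609]
ee_rot: [-0.052, 0.999, 0.0, -0.001]
wrist_force: [-0.1, 0.2, 1.2]
gripper_width: 0.0597
grip_force: 0.0
```

Run:
```python
from h import *
np.set_printoptions(precision=4,suppress=True)
s=state(); print(s["time"],s["tool_pos"],s["ee_rot"],s["gripper_width"],s["q"])
c=snap("wrist","w1.png"); print(c[2],c[1][:,2])
for d in recognise("wrist","brush"): print(d, atz(c,d["uv"],.2))
for d in tip_of("wrist","pot"): print(d, atz(c,d["uv"],.0))
print(proj(c,(.606,.2125,.208)))
```

```text
2.325 [0.6059 0.2124 0.3609] [-0.0516  0.9987  0.0002 -0.0005] 0.0596639902107631 [ 0.1634  0.3889  1.0441  0.0005  1.7097 -1.5107]
[0.536  0.2048 0.504 ] [ 0.27    0.0287 -0.9624]
{'uv': [284.3, 172.4], 'conf': 0.86} [0.5861 0.2117 0.2   ]
{'uv': [311.0, 63.5], 'conf': 0.61} [0.5018 0.2231 0.2   ]
{'uv': [289.6, 284.7], 'conf': 0.61} [0.6852 0.2268 0.2   ]
{'uv': [111.6, 268.1], 'conf': 0.26} [0.6853 0.0704 0.2   ]
{'uv': [283.6, 163.6], 'conf': 0.81} [0.6073 0.2141 0.    ]
[282.7816 198.516 ]
```

View pics/w1.png

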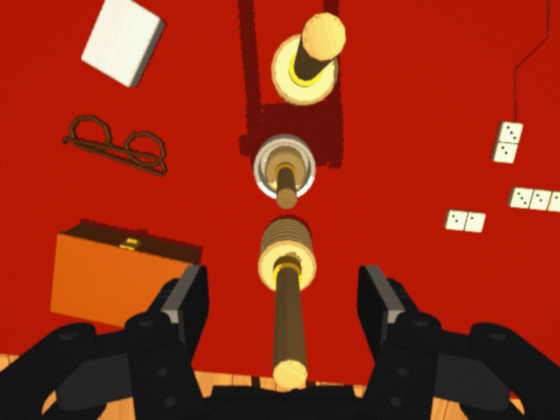

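The short brush's handle top shows at (287,198), between the two bigger brushes at (322,38) and (290,375). The gripper can only yaw, so I plan to pivot the brush in a light grip against the pot rim towards -y, where there's room. I'll turn 90° first so the fingers close along x.

Request:
drive_tool(
  series=[
    [[0.7, 0, 0.002, 0, -10], [0.7, 0, 0, 0, -10], [0.7, 0, 0, 0, -10], [0.7, 0, 0, 0, -10], [0.7, 0, 0, 0, -10], [0.7, 0, 0, 0, -10], [0.7, 0, 0, 0, -10], [0.7, 0, 0, 0, -10], [0.7, 0, 0, 0, -10], [0.7, 0, 0, -0.04, 0]],
  ],
)

```text
time: 3.72
tool_pos: [0.6069, 0.216, 0.3254]
ee_rot: [0.669, 0.743, 0.004, 0.003]
wrist_force: [1.2, -0.6, 0.5]
gripper_width: 0.0599
grip_force: 0.0
```

Request:
drive_tool(
  series=[
    [[0.7, 0, 0, -0.05, 0], [0.7, 0, 0, -0.05, 0], [0.7, 0, 0, -0.04, 0], [0.7, 0, 0, -0.027, 0], [0.7, 0, 0, 0, 0]],
  ],
)

```text
time: 4.35
tool_pos: [0.6038, 0.2152, 0.1525]
ee_rot: [0.669, 0.743, -0.002, -0.001]
wrist_force: [1.3, 0.1, 0.3]
gripper_width: 0.0596
grip_force: 0.0
```

Run:
```python
from h import *
s=state(); print(s["time"],s["tool_pos"],s["ee_rot"],s["wrist_force"])
c=snap("side","s2.png"); cv2.imwrite("pics/s2c.png",cv2.resize(cv2.imread("pics/s2.png")[100:400,60:360],(600,600)))
```

```text
4.35 [0.60375219 0.2152104  0.15249841] [ 0.66877007  0.74346574 -0.00177436 -0.0014647 ] [1.31598144 0.12233358 0.30106713]
```

View pics/s2c.png

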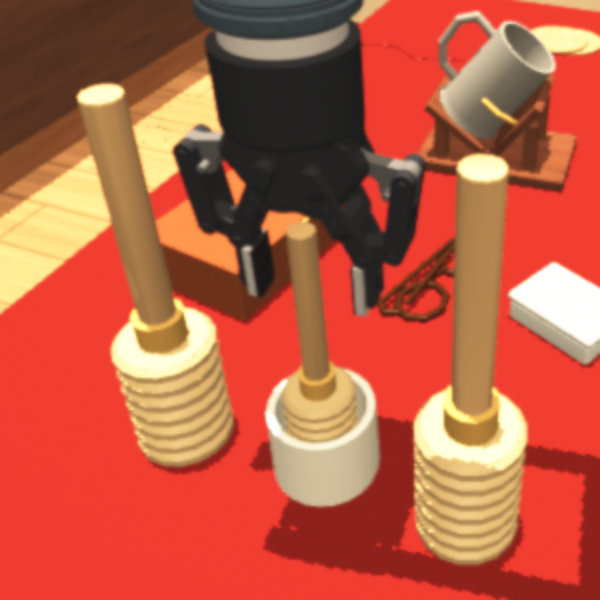

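The fingers straddle the short brush's handle, which is at about (305,235) in the crop, and they clear the other brushes. I'll close gently.

Request:
drive_tool(
  series=[
    [[0.15, 0, 0, 0, 0], [0.1, 0, 0, 0, 0], [0.1, 0, 0, 0, 0], [0.1, 0, 0, 0, 0], [0.1, 0, 0, 0, 0]],
  ],
  squeeze=25,
)

```text
time: 5.03
tool_pos: [0.607, 0.2146, 0.156]
ee_rot: [0.669, 0.743, 0.001, 0.001]
wrist_force: [-0.7, 0.0, 5.7]
gripper_width: 0.0172
grip_force: 24.8
```

Request:
drive_tool(
  series=[
    [[0.1, 0, 0, 0.02, 0], [0.1, 0, 0, 0.017, 0], [0.1, 0.001, -0.009, 0, 0], [0.1, 0.001, -0.011, 0.001, 0], [0.1, 0.001, -0.01, 0.001, 0], [0.1, 0.001, -0.01, 0, 0], [0.1, 0, 0, 0, 0]],
  ],
)

```text
time: 5.9
tool_pos: [0.6099, 0.1732, 0.1928]
ee_rot: [0.67, 0.742, -0.001, -0.0]
wrist_force: [-0.5, 0.2, -2.1]
gripper_width: 0.0173
grip_force: 25.0
```

Run:
```python
from h import *
s=state(); print(s["time"],s["tool_pos"],s["wrist_force"],s["wrist_torque"])
snap("side","s3.png"); snap("top","t3.png")
A=cv2.imread("pics/s3.png")[120:400,80:360]; B=cv2.imread("pics/t3.png")[150:310,70:230]
cv2.imwrite("pics/s3c.png",np.hstack([cv2.resize(a,(400,400)) for a in(A,B)]))
```

```text
5.9 [0.60989342 0.17315551 0.19276637] [-0.46123529  0.2104055  -2.08298819] [ 0.21953821 -0.04060099  0.01249722]
```

View pics/s3c.png

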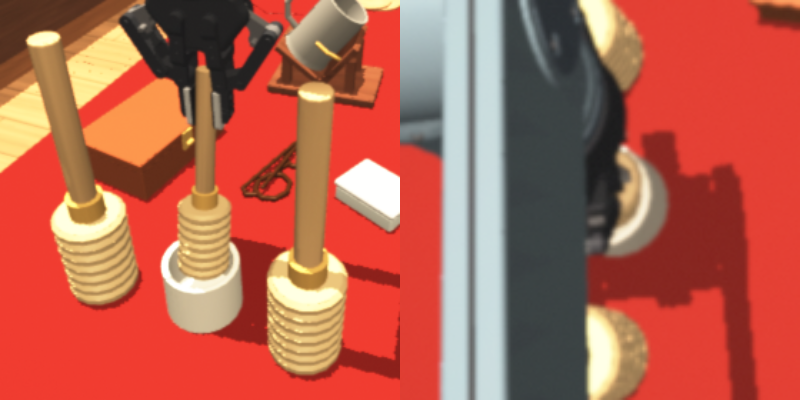

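The brush is pivoting about the pads and now leans towards -y. The force is low, and the head still bears on the pot rim at about (205,255) in the crop. I'll continue to about 38°.

Request:
drive_tool(
  series=[
    [[0.1, 0.001, -0.01, -0.001, 0], [0.1, 0.001, -0.01, -0.002, 0], [0.1, 0.001, -0.011, -0.002, 0], [0.1, 0.001, -0.01, -0.003, 0], [0.1, 0.001, -0.01, -0.004, 0], [0.1, 0.001, -0.01, -0.004, 0], [0.1, 0.001, -0.007, -0.003, 0], [0.1, 0, 0, 0, 0]],
  ],
)

```text
time: 7.0
tool_pos: [0.617, 0.1056, 0.1739]
ee_rot: [0.67, 0.743, -0.0, -0.0]
wrist_force: [-0.5, 1.0, 0.6]
gripper_width: 0.0173
grip_force: 25.4
```

Request:
drive_tool(
  series=[
    [[0.1, 0, -0.005, 0.04, 0], [0.1, 0, -0.02, 0.055, 0], [0.1, 0, -0.03, 0.05, 0], [0.1, 0, -0.03, 0.03, 0], [0.1, 0, 0, 0, 0]],
  ],
  squeeze=30,
)

```text
time: 7.62
tool_pos: [0.6182, 0.0188, 0.3527]
ee_rot: [0.67, 0.742, 0.001, 0.003]
wrist_force: [0.4, 0.9, -0.6]
gripper_width: 0.017
grip_force: 29.5
```

Run:
```python
from h import *
s=state(); print(s["time"],s["tool_pos"],s["wrist_force"],s["wrist_torque"])
snap("side","s4.png"); snap("top","t4.png")
A=cv2.imread("pics/s4.png"); B=cv2.imread("pics/t4.png")
cv2.imwrite("pics/s4c.png",np.hstack([cv2.resize(a,(400,300)) for a in(A,B)]))
```

```text
7.625 [0.61819117 0.01879923 0.35265524] [ 0.39608576  0.90660529 -0.64305098] [-0.13374163 -0.02153876 -0.04516534]
```

View pics/s4c.png

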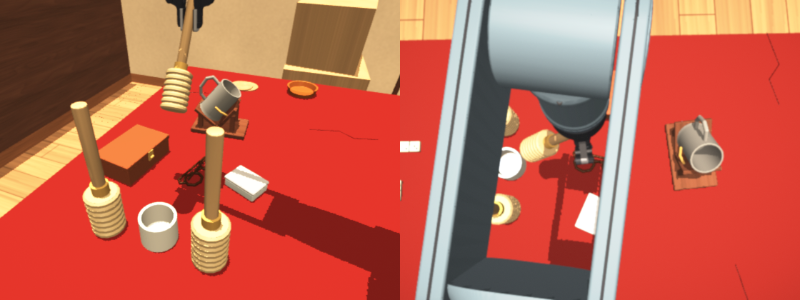

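The pot at (158,226) is empty. The brush hangs tilted from the gripper, with its head at about (176,88) in the side half and (540,146) in the top half. I'll measure the tilt numerically.

Run:
```python
from h import *
np.set_printoptions(precision=1,suppress=True)
s=state();G=np.array(s["tool_pos"])+[0,0,.019]
cs,ct=cam("side"),cam("top")
for n in("side","top"):
  grab_frame(n)
  for f in (recognise,tip_of): print(n,[(np.round(d["uv"]).tolist(),round(d["conf"],2)) for d in f(n,"brush")])
az=np.radians(276)
for th in (28,32,36,40,44):
  t=np.radians(th);a=np.array([np.sin(t)*np.cos(az),np.sin(t)*np.sin(az),np.cos(t)])
  print(th,*[proj(c,G-k*a) for c in(cs,ct) for k in(.165,.095,.0875)])
```

```text
side [([130.0, 268.0], 0.71), ([254.0, 109.0], 0.68), ([295.0, 313.0], 0.57), ([305.0, 137.0], 0.41)]
side [([242.0, 159.0], 0.93), ([292.0, 361.0], 0.77), ([151.0, 316.0], 0.74)]
top [([196.0, 206.0], 0.97), ([147.0, 292.0], 0.81), ([156.0, 170.0], 0.61)]
top [([150.0, 292.0], 0.81), ([180.0, 210.0], 0.66), ([150.0, 173.0], 0.65)]
28 [249.4 157.8] [255.7 104.9] [256.4  99.1] [203.9 210.4] [222.6 199.8] [224.9 198.6]
32 [246.8 157.3] [254.3 104. ] [255.1  98.2] [196.1 210.6] [217.9 200. ] [220.5 198.7]
36 [244.3 156.2] [252.9 102.7] [253.8  97. ] [188.5 210.8] [213.3 200. ] [216.2 198.7]
40 [241.7 154.5] [251.6 101. ] [252.6  95.4] [181.1 210.9] [208.8 200. ] [212.1 198.7]
44 [239.1 152. ] [250.2  98.9] [251.4  93.4] [173.7 210.8] [204.5 199.8] [208.1 198.6]
```

Run:
```python
from h import *
A=cv2.imread("pics/s4.png")[70:170,200:300]; B=cv2.imread("pics/t4.png")[160:250,160:250]
cv2.imwrite("pics/s4z.png",np.hstack([cv2.resize(a,(400,400),interpolation=cv2.INTER_CUBIC) for a in(A,B)]))
```

```text
(no output)
```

View pics/s4z.png

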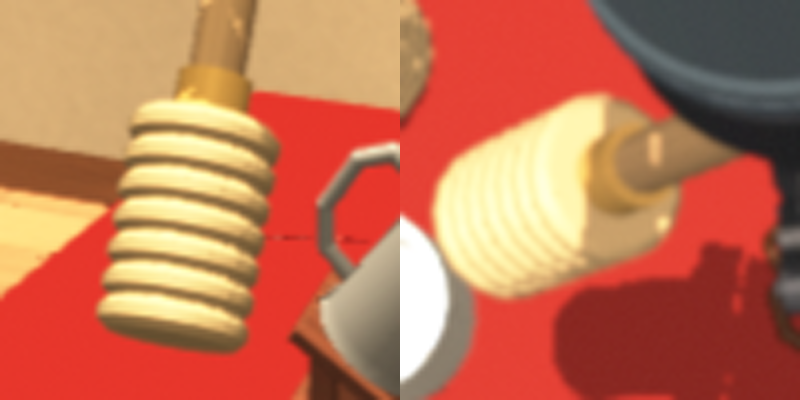

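Request:
drive_tool(
  series=[
    [[0.1, -0.016, -0.028, 0, -9], [0.1, -0.016, -0.028, 0, -9], [0.1, -0.016, -0.028, 0, -9], [0.1, -0.016, -0.028, 0, -9], [0.1, -0.016, -0.028, 0, -9], [0.1, -0.016, -0.028, 0, -9], [0.1, -0.016, -0.028, 0, -9], [0.1, -0.015, -0.028, 0, -9], [0.1, -0.015, -0.027, 0, -9], [0.1, -0.012, -0.024, -0.02, -9]],
  ],
)

```text
time: 9.28
tool_pos: [0.4632, -0.2547, 0.3303]
ee_rot: [0.999, 0.05, 0.001, 0.001]
wrist_force: [0.5, -0.3, -1.6]
gripper_width: 0.0171
grip_force: 29.6
```

Request:
drive_tool(
  series=[
    [[0.1, 0, 0, -0.02, 0], [0.1, 0, 0, -0.02, 0], [0.1, 0, 0, 0, 0], [0.1, 0, 0, 0, 0]],
  ],
)

```text
time: 9.78
tool_pos: [0.4634, -0.2535, 0.29]
ee_rot: [0.999, 0.052, 0.0, 0.0]
wrist_force: [0.7, -1.0, -1.0]
gripper_width: 0.0174
grip_force: 29.4
```

Run:
```python
from h import *
np.set_printoptions(precision=1,suppress=True)
s=state();print(s["time"],np.array(s["tool_pos"])*1e3,s["ee_rot"],s["wrist_force"]); G=np.array(s["tool_pos"])+[0,0,.019]
cs,ct=cam("side"),cam("top")
snap("side","s5.png"); snap("top","t5.png"); 
for n in("side","top"):
  for f in (recognise,tip_of): print(n,[(np.round(d["uv"]).tolist(),round(d["conf"],2)) for d in f(n,"brush")])
az=np.radians(186)
for th in (36,40,44):
  t=np.radians(th);a=np.array([np.sin(t)*np.cos(az),np.sin(t)*np.sin(az),np.cos(t)])
  print(th,*[proj(c,G-k*a) for c in(cs,ct) for k in(.165,.095,.0875)])
A=cv2.imread("pics/s5.png")[60:200,240:380]; B=cv2.imread("pics/t5.png")[130:330,340:540]
cv2.imwrite("pics/s5z.png",np.hstack([cv2.resize(a,(400,400),interpolation=cv2.INTER_CUBIC) for a in(A,B)]))
```

```text
9.775 [ 463.4 -253.5  290. ] [1.  0.1 0.  0. ] [ 0.7 -1.  -1. ]
side [([354.0, 86.0], 0.71), ([295.0, 311.0], 0.61), ([134.0, 267.0], 0.57)]
side [([336.0, 106.0], 0.8), ([291.0, 359.0], 0.75), ([152.0, 317.0], 0.75)]
top [([452.0, 254.0], 0.93), ([134.0, 160.0], 0.67), ([138.0, 292.0], 0.57)]
top [([151.0, 173.0], 0.77), ([152.0, 291.0], 0.73), ([441.0, 237.0], 0.68)]
36 [341.6 108.6] [365.8  82.7] [368.6  79.8] [439.2 242.4] [456.6 268.3] [458.6 271.3]
40 [337.5 104.8] [363.4  80.4] [366.3  77.6] [439.5 235.9] [456.9 264.3] [458.9 267.7]
44 [333.7 100.7] [361.1  77.8] [364.2  75.2] [440.1 229.5] [457.3 260.5] [459.3 264.1]
```

View pics/s5z.png

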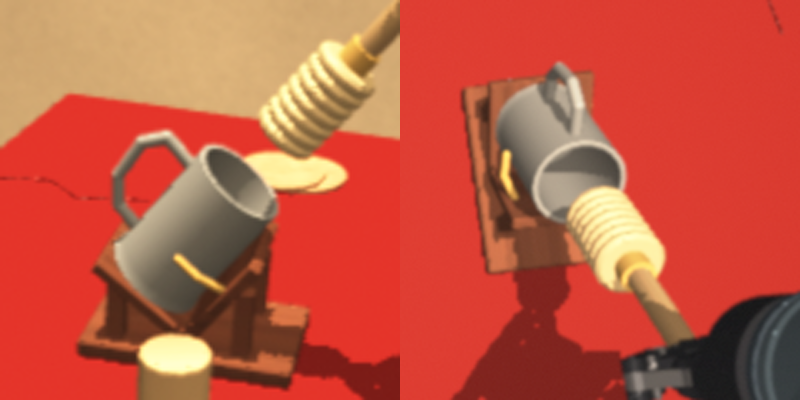

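The brush head, at (318,100) in the side half and (615,235) in the top half, lines up with the tankard mouth and its slant. Now I'll insert it.

Request:
drive_tool(
  series=[
    [[0.1, 0.009, 0.001, -0.0126, 0], [0.1, 0.009, 0, -0.0126, 0], [0.1, 0.009, 0.001, -0.0126, 0], [0.1, 0.009, 0.001, -0.0126, 0], [0.1, 0.009, 0.001, -0.0126, 0], [0.1, 0, 0, 0, 0]],
  ],
)

```text
time: 10.82
tool_pos: [0.5081, -0.249, 0.2246]
ee_rot: [0.999, 0.052, -0.001, -0.001]
wrist_force: [-0.6, 0.3, -1.5]
gripper_width: 0.0172
grip_force: 29.5
```

Request:
drive_tool(
  series=[
    [[0.1, 0.009, 0.001, -0.0126, 0], [0.1, 0.009, 0.001, -0.0126, 0], [0.1, 0.009, 0.001, -0.0126, 0], [0.1, 0, 0, 0, 0]],
  ],
)

```text
time: 11.32
tool_pos: [0.535, -0.246, 0.1868]
ee_rot: [0.999, 0.052, -0.001, -0.001]
wrist_force: [-0.6, 0.5, -0.7]
gripper_width: 0.0173
grip_force: 29.5
```

Request:
drive_tool(
  series=[
    [[0.1, 0.005, 0, -0.0064, 0], [0.1, 0.0035, 0.001, -0.005, 0], [0.1, 0.0023, 0, -0.0032, 0], [0.1, 0.0012, 0, -0.0016, 0], [0.1, 0, 0, 0, 0]],
  ],
)

```text
time: 11.95
tool_pos: [0.5471, -0.2456, 0.1723]
ee_rot: [0.999, 0.052, -0.0, -0.0]
wrist_force: [0.2, -0.2, -1.2]
gripper_width: 0.0176
grip_force: 29.5
```

Request:
drive_tool(
  series=[
    [[0.1, 0.0012, 0, -0.0016, 0], [0.1, 0.0012, 0, -0.0016, 0], [0.1, 0, 0, 0, 0]],
  ],
)

```text
time: 12.32
tool_pos: [0.5483, -0.2461, 0.1716]
ee_rot: [0.999, 0.052, -0.001, 0.001]
wrist_force: [-9.4, 0.8, 12.4]
gripper_width: 0.0171
grip_force: 30.9
```

The wrist reads about 15 N along the slant, so the brush has touched the bottom. That's stroke 1 down, now back up.

Request:
drive_tool(
  series=[
    [[0.1, -0.0083, -0.0009, 0.0115, 0], [0.1, -0.0083, -0.0009, 0.0115, 0], [0.1, -0.0083, -0.0009, 0.0115, 0], [0.1, -0.0083, -0.0009, 0.0115, 0], [0.1, -0.0083, -0.0009, 0.0115, 0], [0.1, -0.0083, -0.0009, 0.0115, 0], [0.1, 0, 0, 0, 0]],
  ],
)

```text
time: 13.2
tool_pos: [0.4997, -0.2515, 0.2395]
ee_rot: [0.999, 0.052, 0.001, 0.001]
wrist_force: [0.9, -0.9, -2.2]
gripper_width: 0.0169
grip_force: 29.6
```

Run:
```python
from h import *
s=state();print(s["time"],s["tool_pos"],s["wrist_force"])
snap("side","s6.png"); snap("top","t6.png")
for n in("side","top"):
  for f in (recognise,tip_of): print(n,[(np.round(d["uv"]).tolist(),round(d["conf"],2)) for d in f(n,"brush")])
A=cv2.imread("pics/s6.png")[60:200,240:380]; B=cv2.imread("pics/t6.png")[130:330,340:540]
cv2.imwrite("pics/s6z.png",np.hstack([cv2.resize(a,(400,400),interpolation=cv2.INTER_CUBIC) for a in(A,B)]))
```

```text
13.2 [ 0.49966076 -0.25149833  0.23950816] [ 0.85792981 -0.9062492  -2.21261827]
side [([337.0, 109.0], 0.82), ([132.0, 267.0], 0.69), ([295.0, 312.0], 0.6)]
side [([316.0, 125.0], 0.95), ([293.0, 360.0], 0.73), ([150.0, 316.0], 0.58)]
top [([439.0, 233.0], 0.76), ([133.0, 159.0], 0.69), ([136.0, 293.0], 0.61)]
top [([152.0, 295.0], 0.83), ([150.0, 173.0], 0.8), ([428.0, 214.0], 0.62)]
```

View pics/s6z.png

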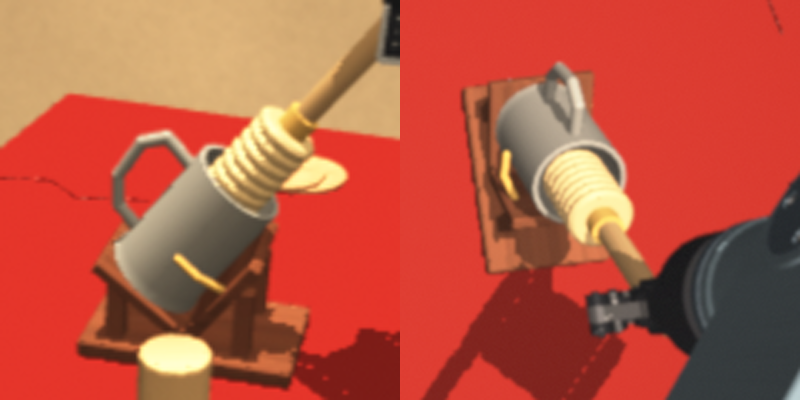

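More than half of the head now shows above the mouth, around (262,155) in the side half. I'll add a little more height for margin, then do stroke 2.

Request:
drive_tool(
  series=[
    [[0.1, -0.0047, -0.0005, 0.0065, 0], [0.1, 0, 0, 0, 0], [0.1, 0.0086, 0.0009, -0.0119, 0], [0.1, 0.0086, 0.0009, -0.0119, 0], [0.1, 0.0086, 0.0009, -0.0119, 0], [0.1, 0.0086, 0.0009, -0.0119, 0], [0.1, 0.0086, 0.0009, -0.0119, 0], [0.1, 0.0076, 0.0009, -0.0105, 0], [0.1, 0, 0, 0, 0]],
  ],
)

```text
time: 14.62
tool_pos: [0.5456, -0.2456, 0.1733]
ee_rot: [0.999, 0.052, -0.001, -0.001]
wrist_force: [0.4, -0.3, -2.4]
gripper_width: 0.0174
grip_force: 29.6
```

Request:
drive_tool(
  series=[
    [[0.1, 0.0015, 0, -0.002, 0], [0.1, 0.0012, 0, -0.0016, 0], [0.1, 0.001, 0, -0.0013, 0], [0.1, 0, 0, 0, 0]],
  ],
)

```text
time: 15.12
tool_pos: [0.5486, -0.2466, 0.1718]
ee_rot: [0.999, 0.052, -0.0, 0.001]
wrist_force: [-6.7, 0.3, 8.6]
gripper_width: 0.0172
grip_force: 30.6
```

Stroke 2 has touched bottom at about 11 N. Up 93 mm, then down for stroke 3.

Request:
drive_tool(
  series=[
    [[0.1, -0.0091, -0.001, 0.0126, 0], [0.1, -0.0091, -0.001, 0.0126, 0], [0.1, -0.0091, -0.0009, 0.0126, 0], [0.1, -0.0091, -0.0009, 0.0126, 0], [0.1, -0.0091, -0.0009, 0.0126, 0], [0.1, -0.0091, -0.0009, 0.0126, 0], [0.1, 0, 0, 0, 0], [0.1, 0, 0, 0, 0]],
  ],
)

```text
time: 16.12
tool_pos: [0.4946, -0.2517, 0.2451]
ee_rot: [0.999, 0.052, -0.0, -0.0]
wrist_force: [-0.2, 0.5, -1.5]
gripper_width: 0.0172
grip_force: 29.6
```

Request:
drive_tool(
  series=[
    [[0.1, 0.0086, 0.0009, -0.0119, 0], [0.1, 0.0086, 0.0009, -0.0119, 0], [0.1, 0.0086, 0.0009, -0.0119, 0], [0.1, 0.0086, 0.0009, -0.0119, 0], [0.1, 0.0086, 0.0009, -0.0119, 0], [0.1, 0.0076, 0.0009, -0.0105, 0], [0.1, 0, 0, 0, 0]],
  ],
)

```text
time: 17.0
tool_pos: [0.5453, -0.2459, 0.174]
ee_rot: [0.999, 0.052, -0.001, -0.001]
wrist_force: [-0.9, 0.4, -1.5]
gripper_width: 0.0171
grip_force: 29.6
```

Request:
drive_tool(
  series=[
    [[0.1, 0.0015, 0, -0.002, 0], [0.1, 0.0012, 0, -0.0016, 0], [0.1, 0.0012, 0, -0.0016, 0], [0.1, 0, 0, 0, 0]],
  ],
)

```text
time: 17.5
tool_pos: [0.5486, -0.2468, 0.1718]
ee_rot: [0.999, 0.052, -0.0, 0.001]
wrist_force: [-5.2, 1.1, 6.4]
gripper_width: 0.0171
grip_force: 30.5
```

Stroke 3 has touched bottom at about 8 N. I'll withdraw fully, lift, and swing back.

Request:
drive_tool(
  series=[
    [[0.1, -0.011, -0.0012, 0.0152, 0], [0.1, -0.011, -0.0012, 0.0152, 0], [0.1, -0.011, -0.0012, 0.0152, 0], [0.1, -0.011, -0.0012, 0.0152, 0], [0.1, -0.011, -0.0012, 0.0152, 0], [0.1, -0.011, -0.0012, 0.0152, 0], [0.1, -0.011, -0.0012, 0.0152, 0], [0.1, -0.011, -0.0012, 0.0152, 0], [0.1, 0, 0, 0.03, 0], [0.1, 0, 0, 0.03, 0]],
  ],
)

```text
time: 18.75
tool_pos: [0.4605, -0.2559, 0.353]
ee_rot: [0.999, 0.052, -0.0, -0.0]
wrist_force: [-0.1, -0.5, -1.3]
gripper_width: 0.0173
grip_force: 29.6
```

Request:
drive_tool(
  series=[
    [[0.1, 0.012, 0.025, 0, 9], [0.1, 0.015, 0.027, 0, 9], [0.1, 0.016, 0.028, 0, 9], [0.1, 0.016, 0.028, 0, 9], [0.1, 0.016, 0.028, 0, 9], [0.1, 0.016, 0.028, 0, 9], [0.1, 0.016, 0.028, 0, 9], [0.1, 0.016, 0.028, 0, 9], [0.1, 0.016, 0.028, 0, 9], [0.1, 0.015, 0.025, 0, 9]],
  ],
)

```text
time: 20.0
tool_pos: [0.6154, 0.0179, 0.3522]
ee_rot: [0.667, 0.745, 0.0, 0.0]
wrist_force: [0.2, 0.3, -0.2]
gripper_width: 0.0173
grip_force: 29.7
```

Run:
```python
from h import *
np.set_printoptions(precision=1,suppress=True)
s=state();G=np.array(s["tool_pos"])+[0,0,.019]; print(s["time"],G*1e3,s["ee_rot"])
cs,ct=cam("side"),cam("top")
for n in("side","top"):
  grab_frame(n)
  for f in (recognise,tip_of): print(n,[(np.round(d["uv"]).tolist(),round(d["conf"],2)) for d in f(n,"brush")])
az=np.radians(276)
for th in (32,36,40,44):
  t=np.radians(th);a=np.array([np.sin(t)*np.cos(az),np.sin(t)*np.sin(az),np.cos(t)])
  print(th,*[proj(c,G-k*a) for c in(cs,ct) for k in(.165,.11)])
for n in ("side","top"): print([(np.round(d["uv"]).tolist(),round(d["conf"],2)) for d in tip_of(n,"pot")])
```

```text
20.0 [615.4  17.9 371.2] [0.7 0.7 0.  0. ]
side [([292.0, 312.0], 0.87), ([255.0, 109.0], 0.84), ([133.0, 269.0], 0.83)]
side [([245.0, 150.0], 0.82), ([151.0, 316.0], 0.81), ([289.0, 361.0], 0.6)]
top [([148.0, 292.0], 0.97), ([160.0, 171.0], 0.82), ([199.0, 205.0], 0.74)]
top [([186.0, 210.0], 0.97), ([152.0, 293.0], 0.68), ([152.0, 171.0], 0.55)]
32 [248.8 154.1] [254.7 112.3] [198.2 211.3] [215.2 203. ]
36 [246.3 153. ] [253.1 110.9] [190.6 211.4] [209.9 203.1]
40 [243.8 151.2] [251.5 109.1] [183.1 211.5] [204.8 203.1]
44 [241.2 148.6] [249.9 106.8] [175.7 211.4] [199.8 202.9]
[([220.0, 329.0], 0.97)]
[([155.0, 230.0], 0.69)]
```

Request:
drive_tool(
  series=[
    [[0.1, 0.0029, 0.003, -0.052, 0], [0.1, 0.0029, 0.003, -0.052, 0], [0.1, 0.0029, 0.003, -0.052, 0], [0.1, 0.0029, 0.003, -0.051, 0], [0.1, 0, 0, 0, 0], [0.1, -0.001, 0.012, 0, 0], [0.1, -0.001, 0.011, 0, 0], [0.1, 0, 0, 0, 0]],
  ],
  squeeze=25,
)

```text
time: 21.4
tool_pos: [0.6256, 0.0533, 0.147]
ee_rot: [0.669, 0.743, 0.001, 0.001]
wrist_force: [-0.5, -1.0, -1.7]
gripper_width: 0.0174
grip_force: 29.7
```

Request:
drive_tool(
  series=[
    [[0.1, -0.001, 0.0091, 0.0083, 0], [0.1, -0.001, 0.0091, 0.0083, 0], [0.1, -0.0012, 0.012, 0.008, 0], [0.1, -0.0012, 0.012, 0.008, 0], [0.1, 0, 0, 0, 0]],
  ],
)

```text
time: 22.02
tool_pos: [0.6206, 0.0957, 0.1783]
ee_rot: [0.669, 0.743, 0.001, 0.0]
wrist_force: [-0.3, -0.5, -1.5]
gripper_width: 0.0171
grip_force: 29.6
```

```bash
cat > tilt.py <<'E'
from h import *
np.set_printoptions(precision=1,suppress=True)
s=state();G=np.array(s["tool_pos"])+[0,0,.019]; print(s["time"],G*1e3,s["wrist_force"])
cs,ct=cam("side"),cam("top")
for n in("side","top"):
  grab_frame(n)
  for f in (recognise,tip_of): print(n,[(np.round(d["uv"]).tolist(),round(d["conf"],2)) for d in f(n,"brush")])
az=np.radians(276)
for th in (-5,0,5,10,20,30,38):
  t=np.radians(th);a=np.array([np.sin(t)*np.cos(az),np.sin(t)*np.sin(az),np.cos(t)])
  print(th,*[proj(c,G-k*a) for c in(cs,ct) for k in(.165,.095)])
E
python3 tilt.py
```

```text
22.025 [620.6  95.7 197.3] [-0.3 -0.5 -1.5]
side [([293.0, 312.0], 0.86), ([239.0, 242.0], 0.8), ([132.0, 266.0], 0.58)]
side [([150.0, 316.0], 0.97), ([235.0, 282.0], 0.85), ([290.0, 364.0], 0.73)]
top [([137.0, 292.0], 0.92), ([183.0, 224.0], 0.66)]
top [([151.0, 292.0], 0.67), ([185.0, 224.0], 0.59)]
-5 [250.1 253.3] [247.4 221.9] [228.2 219.1] [220.5 213.7]
0 [247.3 259.3] [245.7 225.3] [220.1 220.2] [215.5 214.4]
5 [244.4 264.9] [243.9 228.3] [211.9 221.2] [210.4 215. ]
10 [241.4 270.1] [242. 231.] [203.6 222.1] [205.3 215.6]
20 [235. 279.] [238.3 235.3] [187.1 223.6] [195.  216.4]
30 [228.3 285.6] [234.4 237.9] [170.7 224.6] [185. 217.]
38 [222.8 288.8] [231.4 238.6] [157.9 225.1] [177.3 217.2]
```

The tilt is down to about 21°, as planned. I'll continue to upright.

Request:
drive_tool(
  series=[
    [[0.1, -0.0014, 0.0134, 0.0058, 0], [0.1, -0.0014, 0.0133, 0.0057, 0], [0.1, -0.0014, 0.014, 0.0034, 0], [0.1, -0.0014, 0.0143, 0.0033, 0], [0.1, 0, 0.002, 0, 0], [0.1, 0, 0, 0, 0]],
  ],
)

```text
time: 23.08
tool_pos: [0.6148, 0.1518, 0.1955]
ee_rot: [0.669, 0.743, 0.0, -0.0]
wrist_force: [-0.5, -1.0, -1.8]
gripper_width: 0.0174
grip_force: 28.9
```

```bash
python3 tilt.py
```

```text
23.075 [614.8 151.8 214.5] [-0.5 -1.  -1.8]
side [([294.0, 312.0], 0.95), ([134.0, 270.0], 0.73), ([229.0, 244.0], 0.59)]
side [([151.0, 317.0], 0.92), ([294.0, 360.0], 0.84), ([234.0, 275.0], 0.55)]
top [([186.0, 222.0], 0.73)]
top [([186.0, 221.0], 0.62)]
-5 [238.  268.7] [234.  235.5] [194.7 221.8] [184.1 216.6]
0 [234.7 275.5] [232.  239.3] [186.4 223. ] [179.  217.3]
5 [231.3 282. ] [229.9 242.8] [178. 224.] [173.8 217.9]
10 [227.7 288. ] [227.7 246. ] [169.5 224.9] [168.5 218.4]
20 [220.1 298.7] [223.1 251.1] [152.3 226.4] [157.8 219.4]
30 [211.8 307. ] [218.4 254.5] [135.1 227.5] [147.3 220. ]
38 [204.9 311.6] [214.6 255.8] [121.5 228. ] [139.  220.2]
```

It's upright. I'll back off, lift over the rim, centre on the pot and lower.

Request:
drive_tool(
  series=[
    [[0.1, 0, -0.004, 0.015, 0], [0.1, 0, 0, 0.025, 0], [0.1, -0.002, 0.016, 0, 0], [0.1, -0.002, 0.017, 0, 0], [0.1, -0.002, 0.017, 0, 0], [0.1, -0.002, 0.016, 0, 0], [0.1, 0, 0, 0, 0], [0.1, 0, 0, 0, 0]],
  ],
)

```text
time: 24.38
tool_pos: [0.6067, 0.2133, 0.2352]
ee_rot: [0.669, 0.743, -0.0, 0.0]
wrist_force: [0.4, 0.1, -1.9]
gripper_width: 0.017
grip_force: 28.8
```

```bash
python3 tilt.py
```

```text
24.375 [606.7 213.3 254.2] [ 0.4  0.1 -1.9]
side [([295.0, 313.0], 0.93), ([131.0, 269.0], 0.77), ([211.0, 251.0], 0.75)]
side [([290.0, 363.0], 0.91), ([216.0, 287.0], 0.78), ([149.0, 312.0], 0.67)]
top [([135.0, 156.0], 0.76), ([139.0, 222.0], 0.72), ([137.0, 293.0], 0.59)]
top [([153.0, 291.0], 0.82), ([151.0, 172.0], 0.71), ([143.0, 225.0], 0.66), ([272.0, 301.0], 0.65)]
-5 [221.9 278.5] [216.  241.3] [153.5 224.4] [138.9 219.1]
0 [217.9 286.5] [213.4 245.8] [144.8 225.6] [133.5 219.8]
5 [213.6 294.1] [210.7 249.9] [136.  226.6] [128.  220.5]
10 [209.1 301.3] [207.8 253.7] [127.  227.6] [122.3 221.1]
20 [199.2 314.4] [201.9 259.9] [108.6 229.2] [110.9 222. ]
30 [188.4 325. ] [195.6 264.1] [ 89.9 230.4] [ 99.4 222.7]
38 [179.  331.3] [190.5 265.9] [ 74.9 231. ] [ 90.2 223. ]
```

Request:
drive_tool(
  series=[
    [[0.1, 0, 0, -0.015, 0], [0.1, 0, 0, -0.015, 0], [0.1, 0, 0, -0.015, 0], [0.1, 0, 0, 0, 0]],
  ],
)

```text
time: 25.18
tool_pos: [0.6055, 0.213, 0.188]
ee_rot: [0.669, 0.743, -0.002, -0.001]
wrist_force: [0.5, -0.1, -1.3]
gripper_width: 0.0172
grip_force: 28.8
```

Request:
drive_tool(
  series=[
    [[0.1, 0, 0, -0.015, 0], [0.1, 0, 0, -0.01, 0], [0.1, 0, 0, -0.004, 0], [0.1, 0, 0, -0.002, 0], [0.1, 0, 0, 0, 0]],
  ],
)

```text
time: 25.8
tool_pos: [0.6069, 0.2133, 0.1597]
ee_rot: [0.669, 0.743, 0.0, 0.0]
wrist_force: [0.3, 0.2, -1.4]
gripper_width: 0.0175
grip_force: 28.8
```

Request:
drive_tool(
  series=[
    [[0.1, 0, 0, -0.0015, 0], [0.1, 0, 0, -0.0015, 0], [0.1, 0, 0, 0, 0]],
  ],
)

```text
time: 26.18
tool_pos: [0.6071, 0.2134, 0.1571]
ee_rot: [0.669, 0.743, 0.0, 0.0]
wrist_force: [-0.2, 0.5, 1.8]
gripper_width: 0.0171
grip_force: 29.2
```

Request:
drive_tool(
  series=[
    [[0.1, 0, 0, -0.0015, 0], [0.1, 0, 0, 0, 0]],
  ],
)

```text
time: 26.42
tool_pos: [0.6074, 0.2136, 0.1571]
ee_rot: [0.669, 0.743, 0.001, 0.001]
wrist_force: [-1.3, 0.6, 8.5]
gripper_width: 0.0171
grip_force: 30.0
```

The wrist force has swung from -1.4 N to +8.5 N, so the brush is on the pot's floor. I'll back off the press by 1 mm, open gently and retreat.

Request:
drive_tool(
  series=[
    [[0.1, 0, 0, 0.001, 0], [0.28, 0, 0, 0, 0], [0.4, 0, 0, 0, 0], [0.7, 0, 0, 0, 0], [0.7, 0, 0, 0, 0], [0.7, 0, 0, 0.02, 0], [0.7, 0, 0, 0.05, 0], [0.7, 0, 0, 0.06, 0], [0.7, 0, 0, 0.05, 0], [0.7, 0, 0, 0.02, 0]],
  ],
)

```text
time: 27.68
tool_pos: [0.6077, 0.2135, 0.3604]
ee_rot: [0.669, 0.743, 0.003, 0.002]
wrist_force: [0.2, -0.5, -1.0]
gripper_width: 0.0597
grip_force: 0.0
```

Run:
```python
from h import *
np.set_printoptions(precision=4,suppress=True)
s=state();print(s["time"],s["tool_pos"],s["gripper_width"],s["wrist_force"])
c=snap("side","s9.png"); a=cv2.imread("pics/side0.png").astype(int);b=cv2.imread("pics/s9.png").astype(int)
d=np.abs(a-b).sum(2)
# regions: brush handle/pot, cigarbox, glasses, snuffbox: count of changed pixels
for n,(x0,x1,y0,y1) in dict(brush=(190,255,205,350),cigar=(135,240,180,250),glasses=(245,292,215,262),snuff=(312,380,230,280),tank=(265,350,100,190)).items():
    print(n,(d[y0:y1,x0:x1]>90).mean())
for n in("side","top"):
  if n=="top": grab_frame(n)
  print(n,[(np.round(q["uv"]).tolist(),round(q["conf"],2)) for q in recognise(n,"brush")])
# handle axis in side: wood pixels difference to red, columns by row
for im in(a,b):
  r=[]
  for y in (225,240,255,270): 
    row=im[y,190:245]; m=(row[:,1]>60)&(row[:,2]<200)&(row[:,2]>row[:,0]+25)&(row[:,1]>.4*row[:,2]); w=np.where(m)[0]; r.append(190+w.mean() if len(w) else None)
  print(r)
```

```text
27.675 [0.6077 0.2135 0.3604] 0.05967623557558843 [ 0.1621 -0.5132 -1.0279]
brush 0.1402652519893899
cigar 0.016054421768707482
glasses 0.0
snuff 0.0
tank 0.0
side [([213.0, 287.0], 0.85), ([133.0, 267.0], 0.73), ([294.0, 311.0], 0.56)]
top [([136.0, 160.0], 0.98), ([136.0, 289.0], 0.8), ([145.0, 224.0], 0.73), ([421.0, 206.0], 0.62)]
[np.float64(209.8125), np.float64(213.0), np.float64(214.5), np.float64(216.0)]
[np.float64(209.41176470588235), np.float64(212.0), np.float64(214.0), np.float64(215.5)]
```

```bash
python3 -c "
from cell import *
print(close_job())"
```

```text
the job is handed in; nothing more can be done
None
```

The job is done and handed in: three full strokes, each touching the tankard's inside bottom (about 8–16 N), then the brush was stood upright on the pot's floor and released at about 28 s. The snuffbox and glasses are unchanged in the camera picture; the cigar box area differs by about 1.6% of its pixels, which I took for overlap or shadow and did not check further.

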